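# Step the bench supply up to its sixth voltage

## Task

The bench power supply is live on the wrong voltage. Using fingertips only, flip its output toggle down to off, push the bar knob round click by click until its pointer rests on the sixth mark (counted clockwise; the long mark at the anticlockwise end is the first), then flip the toggle up again so that the output is back on. Change the setting only while the output is off, push gently without gripping the knob or the toggle, do not lift or shove the supply, and leave the things around it where they are.

Things in the scene. Friction and masses are not known exactly. Their poses are not given: they have to be found in the camera images.
- supply: bench power supply with a sloping front, loose on the bench on rubber feet, 1.6 kg, 172 (its x) x 240 (y) x 91 mm, grey case, black end cheeks. Origin: centre of its underside; x points to its back, y to its left as seen from the front, z up
- panel_centre (a point): centre of the supply's flat aluminium front panel, 142 x 222 mm, on its surface. Axes: x up the panel (it rises 20 degrees to the back), y left, z out of the panel. In these axes the knob's axis is at x -2, y 55 mm, the toggle's pivot at -20, -32. Proud of it: end cheeks by 4 mm, the blank display above the toggle by 2 mm, two black posts at y -90 mm, 17 mm thick, by 21 mm
- selector_centre (a point): middle of the top of the black bar knob (the voltage selector), on its axis, 26 mm out from the panel. A round skirt 54 mm across, 7 mm high, carries an upright bar, 7 to 26 mm above the panel, 14 mm thick, 25 mm long on the blunt side of the axis, 32 mm on the pointer side, which narrows to 12 mm, then to a point, and has a white line. It turns about the panel's normal
- pointer_tip (a point): top of the pointer end of the bar knob, 29 mm from the axis, 24 mm out from the panel
- selector (a joint): angle of the bar knob in rad, growing clockwise seen from the front. Eight clicks pi/6 (30 degrees) apart: 0 is the first (long) mark, pointer 105 degrees anticlockwise from straight up the panel; the sixth is 2.618; the eighth, 3.665, the last; stops just beyond both ends. Let go, it springs into the nearest click; 0.05 N m takes it over (2 to 3 N at 20 mm from the axis)
- toggle_tip (a point): round tip of the steel toggle lever (the output switch), 9 mm thick, 30 mm from its pivot, which lies 5 mm out from the panel; pushed along the panel's up or down direction
- toggle (a joint): angle of the toggle lever in rad: 0 off (leans 17 degrees down the panel, towards a small ring), 0.6 on (leans 17 degrees up the panel, towards a small dot). Over-centre: past 0.3 it snaps over by itself; about 2 N at the tip
- driver_grey: grey precision screwdriver, 105 mm long, 18 mm thick, lying in front of the supply; origin at its middle; to be left alone
- tweezers_steel: steel tweezers, 124 mm long, lying in front of the supply; origin at its middle; to be left alone
- flux_jar_1: small flux jar, 38 mm across, 33 mm tall, standing left of the supply; origin centre of its underside; to be left alone
- solder_spool: solder spool, 57 mm across, 26 mm tall, lying right of the supply; origin centre of its underside; to be left alone
- cutters: side cutters, 123 x 46 x 12 mm, lying right of the supply; origin at their middle; to be left alone
- dropper_bottle: squeeze bottle with a needle cap, 34 mm across, 92 mm tall, standing behind the supply; origin centre of its underside; to be left alone

How it is judged:
By the outcome, as a careful person would: the job done as asked, in the order asked, and still so for the second after the job is handed in, with the robot touching nothing.
It also fails if it takes over 54 s, if anything falls off the work surface, if the arm or the gripper's body presses on something with over 40 N, if the wrist force passes 120 N, or if a joint passes its speed limit or range.

## Robot

A 6-joint arm with a two-finger parallel gripper is mounted at the origin on a cart in front of the work surface, level with it; the furniture and walls round the work are solid. World frame = base frame: x ahead of the robot, y to its left, z up, the work surface at z = 0. Lengths are in m, angles in rad, forces in N, time in s.
With the tool pointing down it reaches from about 0.225 to 0.875 m from the base axis. Payload 3.4 kg.
Tool frame: the origin (TCP) lies between the finger pads; the fingertips stand 11 mm ahead of it and the grasp point (between the pads) lies 8 mm behind it; z points along the fingers, y is the line along which they close (so a half turn about z gives the same grasp; the last joint's range is limited). The gripper opens to 85 mm and grips with 20 to 120 N. Pads are 22 mm wide; open, the fingers measure 114 mm over their backs; the gripper's body (76 mm by 85 mm) begins 54 mm behind the grasp point. The pads swing forward as they close: fully open they stand 13 mm farther back than shut.
Start: joints at [-1.245, 0.276, 1.505, -0, 1.361, -0.121], TCP at [0.248, -0.519, 0.242] pointing down, gripper open.
Joint ranges: [-2.89, 2.89], [-0.75, 2.08], [0.22, 2.7], [-1.18, 4.32], [0.11, 2.71], [-2.7, 2.7]. Speed limits (rad/s): [2.57, 2.57, 3.14, 3.14, 3.14, 3.14].

## Interface

Orientations are given as a unit quaternion [w, x, y, z].
In Python, from rig import manip, imaging gives the robot as it stands. The module is installed in compiled form; this text tells all that it offers.
- The arm moves only by the tool jog_arm, never from a script. Its argument "deltas" is one flat list of numbers, 7 for each row, row after row: the turn, a rotation vector about the world's x, y, z in degrees, then the shift along the world's x, y, z in mm, then the opening, from 0 (shut) to 1 (fully open). In form: [ax, ay, az, tx, ty, tz, gripper, ax, ay, az, tx, ty, tz, gripper, ...]. A call has 1 to 20 rows; each row is the pose to reach, as a shift and turn from the pose commanded when the call began; what a row does not reach only later rows make up. A row lasts 1/10 s, in which the tool goes at most 50 mm and 8.59 degrees, less where a joint would pass 70% of its speed; a pose out of reach is approached as far as the arm can. A call with a gripper value outside its range is refused whole. The fingers move at their own pace and stop on an object; "grip_force" is the grip in N (left out, the last holds). Time passes only in rows, so rows that repeat a pose let the fingers close. It gives the time, the measured TCP pose, the force, the opening and the grip force at its end, in the units of the state.
- manip.get_state(): the state, without advancing time (a new reading comes with each control period).
- imaging.get_image(name): name is "scene" or "top"; returns the picture (420x560x3 uint8, blue, green, red); there is no depth.
- imaging.calibration(name): a dict with "mtx" (3x3 intrinsics, pixels), "dist" ([k1, k2, p1, p2, k3] as OpenCV has them; the pictures are not rectified), "cam_to_world" (4x4, takes a point from camera to world coordinates). Camera axes: x right, y down, z forward; pixel columns grow to the right and rows downward; lengths in m; the calibration is good to about 2 mm. A picture is of the moment at which its call begins. calibration takes no time and is no camera call.
- manip.sign_off(): hands the job in; it is judged then, once.
The state is a dict: "clock": time; "qpos": joint angles; "qd": joint speeds; "effort": joint torques, N m; "position": TCP position; "ee_rot": TCP orientation; "contact_force": force on the tool from outside, world axes, zero at the start; "moment": the same for the moment, N m; "width": finger opening in m; "gripper_force": force on a finger pad.
Only numpy, scipy, OpenCV 4.12 (cv2) and the standard library are available. Lean on these libraries where they do the work, as an engineer would, in place of code of your own. Each camera call takes 0.05 s, during which the arm holds its last target. There are 200 camera calls.

## Working session

There is one attempt and no reset: what is moved stays moved. The work goes in short steps, Python scripts to look and compute and a tool call to move; the robot and the scene stay as the last step left them, time stands still between calls to the robot, and variables do not carry over. Pictures are saved under pics/ and viewed, at most 10 in all, crops included, and the job is handed in when it is done.

Besides the shell and the picture viewer there is one more tool, called after "Request:" by a JSON object that holds its "fn" and its "kwargs". jog_arm: Moves the arm, as the interface text tells. Its arguments: {"type":"object","properties":{"deltas":{"type":"array"},"grip_force":{"type":"number"}},"required":["deltas"]}

```bash
mkdir -p pics; python3 - <<'E'
from rig import manip, imaging
import cv2,numpy as np
np.set_printoptions(precision=4,suppress=True)
for n in("scene","top"):
    im=imaging.get_image(n); cv2.imwrite(f"pics/{n}0.png",im)
    c=imaging.calibration(n); print(n,c["mtx"],c["dist"],c["cam_to_world"])
s=manip.get_state(); print(s)
E
```

```text
scene [[385.9753   0.     280.1574]
 [  0.     385.9753 202.0977]
 [  0.       0.       1.    ]] [0.0332 0.     0.     0.     0.    ] [[-0.8634 -0.2191  0.4544  0.1893]
 [-0.5045  0.3768 -0.7769  0.6666]
 [-0.001  -0.9    -0.4358  0.4618]
 [ 0.      0.      0.      1.    ]]
top [[495.5234   0.     272.9168]
 [  0.     495.5234 207.2722]
 [  0.       0.       1.    ]] [-0.0217  0.      0.      0.      0.    ] [[-0.0119 -0.9872  0.159   0.3917]
 [-0.9997  0.008  -0.0251  0.0102]
 [ 0.0235 -0.1592 -0.987   1.0242]
 [ 0.      0.      0.      1.    ]]
{'clock': 0.1, 'qpos': array([-1.245 ,  0.2765,  1.506 , -0.    ,  1.3607, -0.1209]), 'qd': array([ 0.    , -0.0005, -0.0042, -0.0008,  0.0001, -0.0011]), 'effort': array([  0.001 , -41.77  , -24.6404,  -0.0004,   0.0058,   0.    ]), 'position': array([ 0.2483, -0.5181,  0.2415]), 'ee_rot': array([-0.0008,  0.9752,  0.2215, -0.0001]), 'contact_force': array([-0.7398,  0.4132,  0.1376]), 'moment': array([ 0.0155, -0.0039,  0.0099]), 'gripper_force': 0.0, 'width': 0.08570775851942544}
```

View pics/scene0.png

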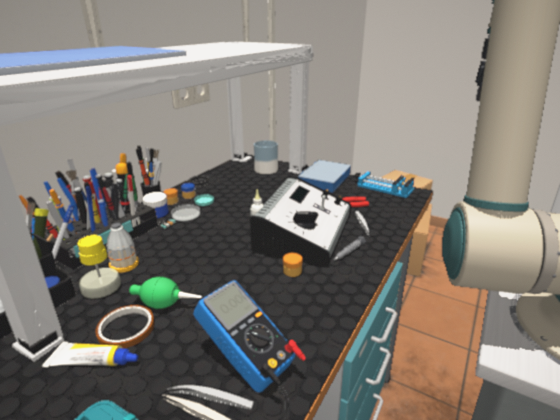

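View pics/top0.png

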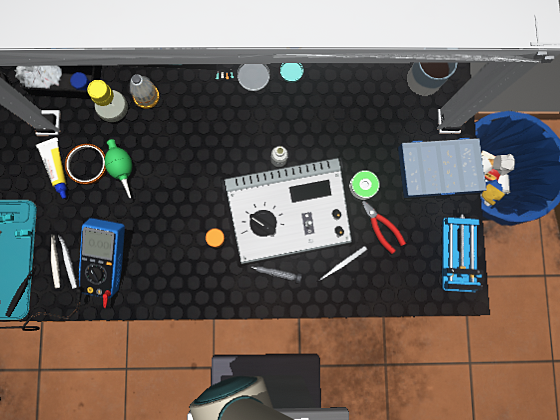

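The top view shows the supply around (290,212): knob (262,222), toggle (308,220), flux jar (215,237), driver (275,272), tweezers (343,262), spool (364,185), cutters (385,225) and bottle (280,155). I'll enlarge both views of the supply.

```bash
python3 - <<'E'
import cv2,numpy as np
t=cv2.imread("pics/top0.png")[150:270,215:365]
s=cv2.imread("pics/scene0.png")[170:270,240:375]
a=cv2.resize(t,None,fx=5,fy=5,interpolation=cv2.INTER_CUBIC); b=cv2.resize(s,None,fx=5.9,fy=5.9,interpolation=cv2.INTER_CUBIC)
cv2.imwrite("pics/tc.png",a); cv2.imwrite("pics/sc.png",b); print(a.shape,b.shape)
E
```

```text
(600, 750, 3) (590, 796, 3)
```

View pics/tc.png

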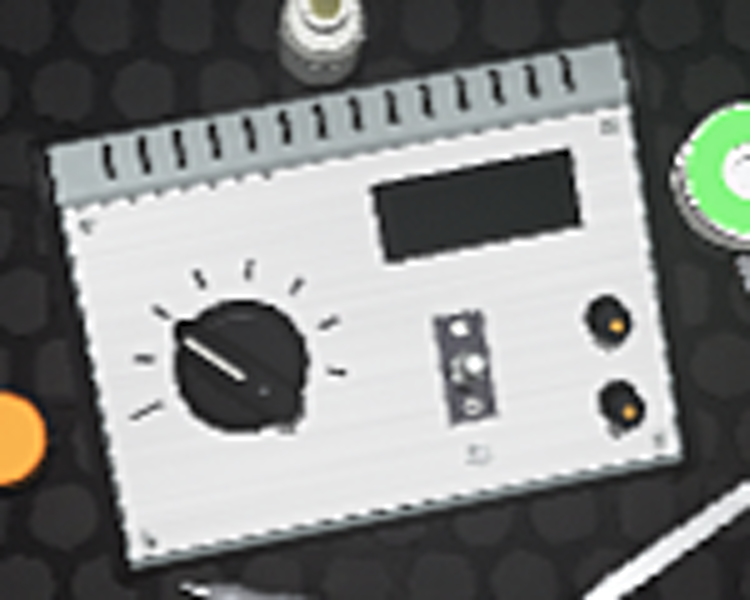

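View pics/sc.png

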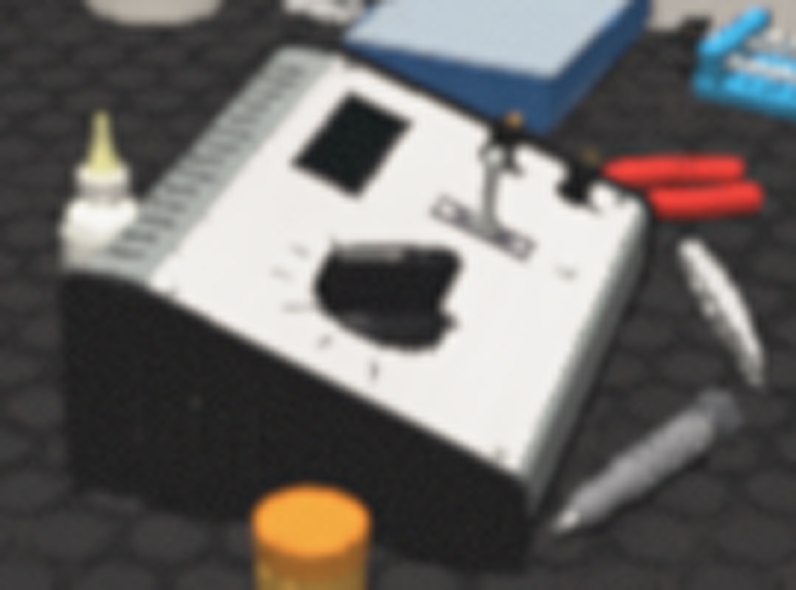

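The crops show the pointer on the third mark: panel crop tip (180,325), with the marks running clockwise from the long one at (145,410) to the sixth at (297,285). The toggle leans up (on). Next step is the supply pose from the white panel's corners in both views.

```bash
cat > h.py <<'E'
import cv2,numpy as np
from scipy.spatial.transform import Rotation as R
from scipy.optimize import least_squares
from rig import manip, imaging
np.set_printoptions(precision=4,suppress=True)
C={n:imaging.calibration(n) for n in("scene","top")}
def proj(n,P):
    c=C[n];T=np.linalg.inv(c["cam_to_world"])
    return cv2.projectPoints(np.atleast_2d(P).astype(float),cv2.Rodrigues(T[:3,:3])[0],T[:3,3],c["mtx"],np.array(c["dist"]))[0][:,0]
def ray(n,uv):
    c=C[n];M=np.array(c["cam_to_world"])
    p=cv2.undistortPoints(np.array([[uv]],float),c["mtx"],np.array(c["dist"]))[0,0]
    d=M[:3,:3]@[p[0],p[1],1];return M[:3,3],d/np.linalg.norm(d)
def tri(a,b):
    (o1,d1),(o2,d2)=ray("top",a),ray("scene",b)
    s=np.linalg.lstsq(np.c_[d1,-d2],o2-o1,rcond=None)[0];p,q=o1+s[0]*d1,o2+s[1]*d2
    return (p+q)/2,np.linalg.norm(p-q)
def frame(v): # x,y,z,yaw of panel centre -> R,t
    return (R.from_euler("z",v[3])*R.from_euler("y",-np.radians(20))).as_matrix(),np.array(v[:3])
E
python3 - <<'E'
from h import *
def corners(n,roi):
    x0,y0,x1,y1=roi;g=cv2.imread(f"pics/{n}0.png")[y0:y1,x0:x1].min(2)
    k=4;g=cv2.resize(g,None,fx=k,fy=k,interpolation=cv2.INTER_CUBIC)
    m=cv2.morphologyEx((g>185).astype(np.uint8),cv2.MORPH_OPEN,np.ones((9,9)))
    c=max(cv2.findContours(m,0,1)[0],key=cv2.contourArea)
    h=cv2.convexHull(c)
    for e in np.arange(.01,.1,.005):
        a=cv2.approxPolyDP(h,e*cv2.arcLength(h,True),True)[:,0]
        if len(a)==4:break
    return (a+.5)/k-.5+[x0,y0]
t=corners("top",(215,150,365,270)); s=corners("scene",(240,170,375,270)); print(t,s,sep="\n")
# order: FL(front-left),FR,BL,BR
L={}
L["top"]=t[[np.argmin(t@[1,-1]),np.argmax(t.sum(1)),np.argmin(t.sum(1)),np.argmax(t@[1,-1])]]
L["scene"]=s[[np.argmax(s[:,1]),np.argmax(s[:,0]),np.argmin(s[:,0]),np.argmin(s[:,1])]]
Q=np.array([[-71,111,0],[-71,-111,0],[71,111,0],[71,-111,0]])/1e3
X=[]
for i in range(4):
    p,e=tri(L["top"][i],L["scene"][i]);X.append(p);print(p,e)
X=np.array(X);print("sides",*[np.linalg.norm(X[a]-X[b]) for a,b in((0,1),(2,3),(0,2),(1,3))])
def res(v,both=True):
    Rm,o=frame(v);P=Q@Rm.T+o
    return np.r_[(proj("top",P)-L["top"]).ravel(),(proj("scene",P)-L["scene"]).ravel()]
r=least_squares(res,[.4,0,.065,.19]);print(r.x,r.fun)
Rm,o=frame(r.x)
for nm,q in dict(sel=(-2,55,26),tip=(-2+29*.7071,55+29*.7071,24),tog=(-20+8.8,-32,33.7),togoff=(-28.8,-32,33.7)).items():
    P=Rm@(np.array(q)/1e3)+o;print(nm,P,proj("top",P),proj("scene",P))
E
```

```text
[[339.875 171.625]
 [349.625 240.375]
 [240.875 260.875]
 [227.875 191.875]]
[[295.375 180.625]
 [346.875 204.375]
 [327.625 248.375]
 [265.375 217.625]]
[0.4418 0.0492 0.0386] 0.003771058303503273
[ 0.4831 -0.1682  0.0344] 0.001261224796235523
[0.5732 0.0725 0.0841] 0.0015722374870653605
[ 0.616  -0.1452  0.079 ] 0.004752585144915138
sides 0.221340694884687 0.22189269632147504 0.1409786021361135 0.1420521860133234
[ 0.5282 -0.0479  0.0593  0.1857] [ 0.5874  0.8133  0.5013 -0.355  -0.3119  0.3732 -0.3475 -0.7876 -1.1073
  1.2423  0.4172 -0.3405 -0.6604  0.3333  1.4483 -1.304 ]
sel [0.5075 0.0041 0.083 ] [[263.8193 225.8538]] [[308.164  212.2386]]
tip [0.5233 0.028  0.0881] [[251.2499 217.3889]] [[296.3969 212.8322]]
tog [ 0.5125 -0.0834  0.0871] [[309.6674 222.5932]] [[323.2682 195.1279]]
togoff [ 0.4962 -0.0865  0.0811] [[311.1521 231.3944]] [[330.1469 198.5036]]
```

The panel side lengths check out (221/222/141/142 mm), and the predicted toggle and pointer pixels match the pictures. Computing the hover move over the toggle.

```bash
cat >> h.py <<'E'
V=[.5282,-.0479,.0593,.1857]; RM,O=frame(V)
R0=np.array([[0,1,0],[1,0,0],[0,0,-1.]]) # tool x=panel y, tool y=panel x
def tgt(q,cw=0): # TCP in panel mm, tool turned cw deg (seen from front)
    return RM@R.from_euler("z",-cw,degrees=True).as_matrix()@R0, RM@(np.array(q)/1e3)+O
def now():
    s=manip.get_state();return s,R.from_quat(np.r_[s["ee_rot"][1:],s["ee_rot"][0]]),s["position"]
def delta(q,cw=0):
    s,r,p=now();A,t=tgt(q,cw)
    return np.r_[(R.from_matrix(A)*r.inv()).as_rotvec(degrees=True),(t-p)*1e3].round(1)
def where():
    s,r,p=now();print(s["clock"],"panel",(RM.T@(p-O)*1e3).round(1),"F panel",(RM.T@s["contact_force"]).round(2),"w",s["width"],"q6",s["qpos"][5])
E
python3 - <<'E'
from h import *
where();print(delta((25,-32,75)));print("panel axes",RM)
E
```

```text
0.1 panel [-277.8 -410.5  295. ] F panel [-0.56  0.54  0.35] w 0.08570775851942544 q6 -0.12094745756312664
[  -9.8  -19.3   74.2  283.7  438.4 -103.2]
panel axes [[ 0.9235 -0.1846 -0.3361]
 [ 0.1735  0.9828 -0.0631]
 [ 0.342   0.      0.9397]]
```

Request:
{"fn": "jog_arm", "kwargs": {"deltas": [-9.8,-19.3,74.2,284,438,-60,0,-9.8,-19.3,74.2,284,438,-60,0,-9.8,-19.3,74.2,284,438,-60,0,-9.8,-19.3,74.2,284,438,-60,0,-9.8,-19.3,74.2,284,438,-60,0,-9.8,-19.3,74.2,284,438,-60,0,-9.8,-19.3,74.2,284,438,-60,0,-9.8,-19.3,74.2,284,438,-60,0,-9.8,-19.3,74.2,284,438,-60,0,-9.8,-19.3,74.2,284,438,-60,0,-9.8,-19.3,74.2,284,438,-60,0,-9.8,-19.3,74.2,284,438,-60,0,-9.8,-19.3,74.2,284,438,-80,0,-9.8,-19.3,74.2,284,438,-100,0,-9.8,-19.3,74.2,284,438,-103,0,-9.8,-19.3,74.2,284,438,-103,0], "grip_force": 20}}

```text
clock: 1.7
position: [0.5318, -0.0811, 0.1388]
ee_rot: [0.111, 0.629, 0.757, 0.134]
contact_force: [-0.3, -0.3, -0.1]
width: -0.0
gripper_force: 0.0
```

```bash
python3 - <<'E'
from h import *
where();print(delta((25,-32,75)),delta((25,-32,31)))
im=imaging.get_image("scene")[130:270,230:400];im2=imaging.get_image("top")[130:270,215:365]
cv2.imwrite("pics/a1.png",np.hstack([cv2.resize(im,(480,396),interpolation=3),cv2.resize(im2,(320,299),interpolation=3) if 0 else cv2.copyMakeBorder(cv2.resize(im2,(320,299),interpolation=3),0,97,0,0,0)]))
E
```

```text
1.7 panel [ 24.8 -33.3  75.6] F panel [-0.34 -0.22  0.05] w -1.917184917088423e-06 q6 -0.7990626495440429
[-0.   0.1  0.1  0.2  1.3 -0.5] [ -0.    0.1   0.1  15.    4.1 -41.8]
```

View pics/a1.png

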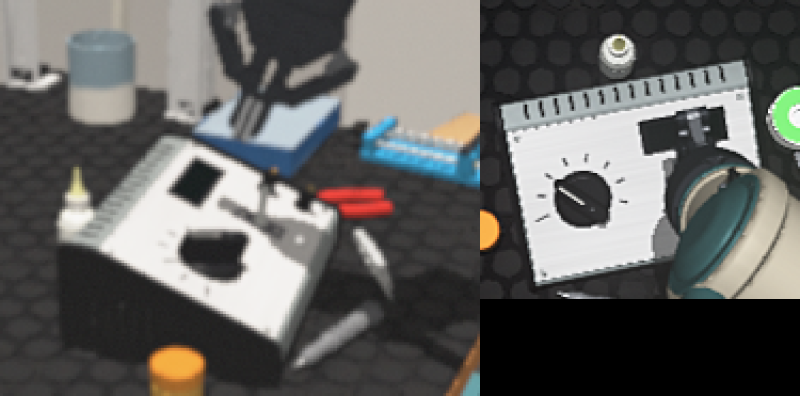

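The shut fingertips hover above the display and upslope of the toggle, clear of everything (pad tips at about (245,135) in the left half). Lowering, then approaching the toggle from above.

Request:
{"fn": "jog_arm", "kwargs": {"deltas": [0,0,0,5,1.5,-14,0,0,0,0,10,3,-28,0,0,0,0,15,4,-42,0,0,0,0,15,4,-42,0,0,0,0,7.6,2.6,-44.5,0,0,0,0,0.2,1.3,-47.3,0,0,0,0,0.2,1.3,-47.3,0]}}

```text
clock: 2.5
position: [0.5309, -0.0792, 0.0921]
ee_rot: [0.111, 0.629, 0.758, 0.134]
contact_force: [-0.2, -0.5, -0.1]
width: 0.0001
gripper_force: 0.0
```

```bash
python3 -c "
from h import *
where()
for x in (6,3,0,-3,-5,-7): print(x,delta((x,-32,31)))"
```

```text
2.5 panel [  8.3 -31.2  31.9] F panel [-0.32 -0.44  0.05] w 0.00012177892184526282 q6 -0.8679943299391789
6 [-0.   0.1  0.  -1.7 -1.1 -1.6]
3 [-0.   0.1  0.  -4.5 -1.6 -2.6]
0 [-0.   0.1  0.  -7.3 -2.2 -3.7]
-3 [ -0.    0.1   0.  -10.   -2.7  -4.7]
-5 [ -0.    0.1   0.  -11.9  -3.   -5.4]
-7 [ -0.    0.1   0.  -13.7  -3.4  -6.1]
```

Request:
{"fn": "jog_arm", "kwargs": {"deltas": [0,0,0,-1.7,-1,-1.6,0,0,0,0,-3,-1.3,-2,0,0,0,0,-4.5,-1.6,-2.6,0,0,0,0,-4.5,-1.6,-2.6,0]}}

```text
clock: 2.9
position: [0.5295, -0.0812, 0.0905]
ee_rot: [0.113, 0.629, 0.757, 0.135]
contact_force: [1.8, 1.4, 4.8]
width: -0.0002
gripper_force: 2.1
```

```bash
python3 -c "
from h import *
where()"
```

```text
2.9 panel [  6.1 -33.   31. ] F panel [3.5  1.02 3.8 ] w -0.00017679832310220014 q6 -0.8842194068236133
```

```bash
python3 -c "
from h import *
where();print(delta((16,-32,31)),delta((16,-32,24)),delta((9,-32,24)))
im=imaging.get_image('scene')[160:250,260:380];cv2.imwrite('pics/a2.png',cv2.resize(im,None,fx=6,fy=6,interpolation=2))"
```

```text
2.9 panel [  6.1 -33.   31. ] F panel [3.5  1.02 3.8 ] w -0.00017679832310220014 q6 -0.8842194068236133
[0.  0.3 0.1 9.  2.7 3.4] [ 0.   0.3  0.1 11.3  3.1 -3.2] [ 0.   0.3  0.1  4.9  1.9 -5.6]
```

View pics/a2.png

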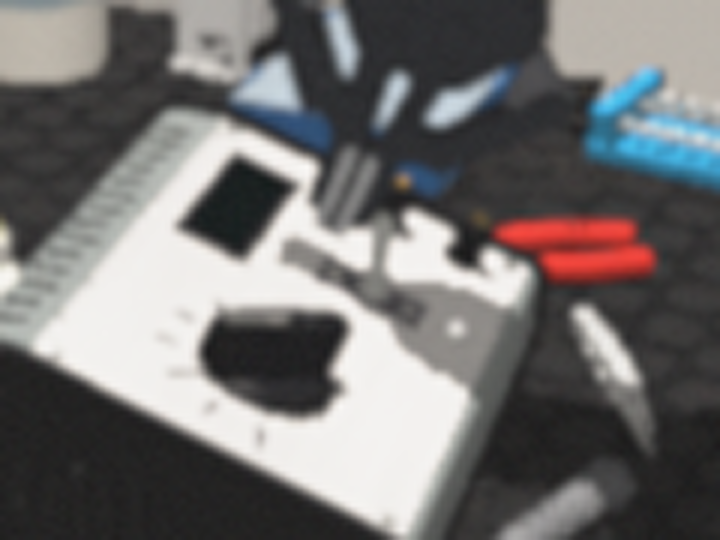

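The fingertips touch the lever head from upslope (pads at about (345,190), lever tip (382,215)). I'll back off, go 7 mm lower for a better side contact, and push again.

Request:
{"fn": "jog_arm", "kwargs": {"deltas": [0,0,0,9,2.7,3.4,0,0,0,0,11.3,3.1,-3.2,0,0,0,0,11.3,3.1,-3.2,0,0,0,0,8,2.5,-4.4,0,0,0,0,5,2,-5.6,0,0,0,0,2,1.4,-6.6,0,0,0,0,2,1.4,-6.6,0]}}

```text
clock: 3.65
position: [0.5301, -0.0796, 0.0831]
ee_rot: [0.112, 0.629, 0.757, 0.135]
contact_force: [0.5, 1.2, 0.5]
width: -0.0001
gripper_force: 1.1
```

```bash
python3 -c "
from h import *
where()
for x in (6,3,0,-3,-6): print(x,delta((x,-32,24)))"
```

```text
3.65 panel [  4.4 -31.5  23.7] F panel [0.81 1.09 0.26] w -0.00012006311823486334 q6 -0.8901854402810423
6 [-0.   0.2  0.1  1.5 -0.2  0.8]
3 [-0.   0.2  0.1 -1.3 -0.7 -0.2]
0 [-0.   0.2  0.1 -4.1 -1.2 -1.3]
-3 [-0.   0.2  0.1 -6.8 -1.8 -2.3]
-6 [-0.   0.2  0.1 -9.6 -2.3 -3.3]
```

Request:
{"fn": "jog_arm", "kwargs": {"deltas": [0,0,0,-1.5,-0.7,-0.3,0,0,0,0,-3,-1,-0.9,0,0,0,0,-4.5,-1.3,-1.5,0,0,0,0,-6,-1.6,-2.0,0,0,0,0,-6,-1.6,-2,0]}}

```text
clock: 4.15
position: [0.5231, -0.0808, 0.0802]
ee_rot: [0.111, 0.629, 0.758, 0.134]
contact_force: [-0.6, -0.5, 0.3]
width: 0.0001
gripper_force: 0.0
```

```bash
python3 -c "
from h import *
where()
for x in (0,-3,-6): print(x,delta((x,-32,24)))"
```

```text
4.15 panel [ -3.3 -31.4  23.4] F panel [-0.5  -0.35  0.5 ] w 0.00012076285621393033 q6 -0.9091193120815604
0 [-0.1  0.   0.   3.  -0.   1.7]
-3 [-0.1  0.   0.   0.2 -0.5  0.7]
-6 [-0.1  0.   0.  -2.6 -1.1 -0.4]
```

```bash
python3 -c "
from h import *
print(delta((-3,-32,60)),delta((-5,86,60),-45),delta((-5,86,22),-45))"
```

```text
[ -0.1   0.    0.  -11.9  -2.8  34.5] [-15.2  -2.8  42.3 -35.5 112.8  33.8] [-15.2  -2.8  42.3 -22.8 115.2  -1.9]
```

Request:
{"fn": "jog_arm", "kwargs": {"deltas": [0,0,0,0,0,12,0,0,0,0,-12,-3,35,0,-15.2,-2.8,42.3,-35.5,113,34,0,-15.2,-2.8,42.3,-35.5,113,34,0,-15.2,-2.8,42.3,-35.5,113,34,0,-15.2,-2.8,42.3,-35.5,113,34,0,-15.2,-2.8,42.3,-35.5,113,34,0,-15.2,-2.8,42.3,-35.5,113,34,0,-15.2,-2.8,42.3,-35.5,113,34,0]}}

```text
clock: 5.05
position: [0.4882, 0.0321, 0.1145]
ee_rot: [0.154, 0.291, 0.941, 0.081]
contact_force: [-0.6, 0.3, -0.2]
width: -0.0002
gripper_force: 0.0
```

```bash
python3 -c "
from h import *
where();print(delta((-5,86,60),-45),delta((-5,86,22),-45))
im=imaging.get_image('scene')[150:270,250:380];im2=imaging.get_image('top')[150:270,215:365]
cv2.imwrite('pics/a3.png',np.hstack([cv2.resize(im,(390,360),interpolation=2),cv2.resize(im2,(400,360),interpolation=2)]))"
```

```text
5.05 panel [-4.2 86.  60.3] F panel [-0.6   0.41 -0.04] w -0.00015651807771476019 q6 -1.3057984641496825
[-0.   0.  -0.  -0.7 -0.1 -0.6] [ -0.    0.   -0.   12.1   2.3 -36.3]
```

View pics/a3.png

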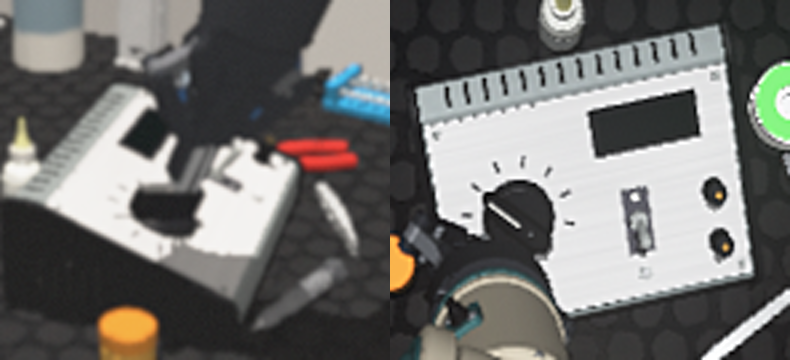

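The toggle is now off: its lever is at the ring end, right half (642,232). The knob is still on the third mark. Descending on the anticlockwise side of the pointer.

```bash
cat >> h.py <<'E'
def kq(a,d,r=20,z=22):
    c,s=np.cos(np.radians(a)),np.sin(np.radians(a))
    return (-2+r*c-d*s,55+r*s+d*c,z)
E
python3 -c "
from h import *
for a,d,z in ((45,24,40),(45,24,22),(45,21,22),(45,18,22),(35,18,22),(27,18,22),(19,18,22)): print(a,d,delta(kq(a,d,z=z),-a))"
```

```text
45 24 [ -0.    0.    0.    6.    1.5 -19.3]
45 24 [ -0.    0.    0.   12.1   2.6 -36.3]
45 21 [ -0.    0.    0.   14.4   0.9 -35.5]
45 18 [ -0.    0.    0.   16.8  -0.8 -34.8]
35 18 [  3.3   0.7  -9.4  21.2  -0.7 -33.2]
27 18 [  6.    1.2 -16.9  24.7  -1.1 -32. ]
19 18 [  8.7   1.7 -24.4  28.1  -2.1 -30.8]
```

Request:
{"fn": "jog_arm", "kwargs": {"deltas": [0,0,0,6,1.5,-19.3,0,0,0,0,9,2,-28,0,0,0,0,12,2.5,-36.3,0,0,0,0,12,2.5,-36.3,0,0,0,0,14.4,1,-35.5,0,0,0,0,16.8,-0.8,-34.8,0,0,0,0,16.8,-0.8,-34.8,0]}}

```text
clock: 5.85
position: [0.5058, 0.031, 0.0805]
ee_rot: [0.154, 0.291, 0.941, 0.082]
contact_force: [0.0, -0.3, 0.1]
width: 0.0001
gripper_force: 0.2
```

```bash
python3 -c "
from h import *
where(); print(kq(45,18))
for a in (45,39,33,27,21,15,10): print(a,delta(kq(a,18),-a))"
```

```text
5.85 panel [ 0.2 81.7 22.5] F panel [ 0.03 -0.35  0.11] w 6.23746633461555e-05 q6 -1.3472008342183879
(np.float64(-0.5857864376269042), np.float64(81.87005768508881), 22)
45 [-0.   0.1 -0.  -0.6  0.1 -0.7]
39 [ 2.   0.5 -5.7  2.   0.3  0.3]
33 [  4.    0.9 -11.3   4.7   0.2   1.2]
27 [  6.    1.3 -16.9   7.3  -0.2   2.1]
21 [  8.1   1.6 -22.6   9.9  -0.9   3. ]
15 [ 10.1   2.  -28.2  12.4  -1.9   3.8]
10 [ 11.8   2.3 -32.9  14.4  -2.9   4.5]
```

Request:
{"fn": "jog_arm", "kwargs": {"deltas": [1,0.2,-2.8,0.7,0.2,-0.2,0,2,0.5,-5.7,2,0.3,0.3,0,3,0.7,-8.5,3.3,0.2,0.7,0,4,0.9,-11.3,4.7,0.2,1.2,0,5,1.1,-14.1,6,0,1.6,0,6,1.3,-16.9,7.3,-0.2,2.1,0,6,1.3,-16.9,7.3,-0.2,2.1,0]}}

```text
clock: 6.55
position: [0.5132, 0.0308, 0.0827]
ee_rot: [0.139, 0.434, 0.884, 0.104]
contact_force: [-0.3, -0.2, -0.5]
width: -0.0001
gripper_force: 0.0
```

```bash
python3 -c "
from h import *
where(); print(kq(27,18))
for a in (27,21,15,10): print(a,delta(kq(a,18),-a))"
```

```text
6.55 panel [ 7.8 80.1 22. ] F panel [-0.47 -0.11 -0.31] w -9.823844206551816e-05 q6 -1.017362690721728
(np.float64(7.648301488455516), np.float64(80.11792743018155), 22)
27 [ 0.   0.  -0.  -0.1 -0.1 -0.1]
21 [ 2.1  0.4 -5.7  2.5 -0.7  0.8]
15 [  4.1   0.8 -11.3   5.   -1.7   1.6]
10 [  5.8   1.1 -16.    7.   -2.7   2.3]
```

Request:
{"fn": "jog_arm", "kwargs": {"deltas": [1,0.2,-2.8,1.2,-0.4,0.4,0,2.1,0.4,-5.7,2.5,-0.7,0.8,0,3.1,0.6,-8.5,3.8,-1.2,1.2,0,4.1,0.8,-11.3,5,-1.7,1.6,0,5,1,-14,6.1,-2.2,2,0,5.8,1.1,-16,7,-2.7,2.3,0]}}

```text
clock: 7.15
position: [0.519, 0.0289, 0.0845]
ee_rot: [0.12, 0.561, 0.81, 0.124]
contact_force: [-2.0, 4.1, 1.8]
width: -0.0002
gripper_force: 1.9
```

```bash
python3 -c "
from h import *
where(); print(kq(10,18))
for a in (10,5,0,-5,-10): print(a,delta(kq(a,18),-a))
im=imaging.get_image('scene')[150:270,250:380];im2=imaging.get_image('top')[150:270,215:365]
cv2.imwrite('pics/a4.png',np.hstack([cv2.resize(im,(390,360),interpolation=2),cv2.resize(im2,(400,360),interpolation=2)]))"
```

```text
7.15 panel [13.4 77.2 21.9] F panel [-0.49  4.43  2.1 ] w -0.00024257653491144025 q6 -0.7242200306375448
(np.float64(14.570487862239414), np.float64(76.19950310755836), 22)
10 [-0.2 -0.2  0.   1.2 -0.7  0.5]
5 [ 1.5  0.2 -4.7  3.1 -1.9  1.1]
0 [ 3.2  0.5 -9.4  4.9 -3.3  1.7]
-5 [  4.8   0.8 -14.1   6.6  -4.8   2.2]
-10 [  6.5   1.1 -18.8   8.2  -6.5   2.6]
```

View pics/a4.png

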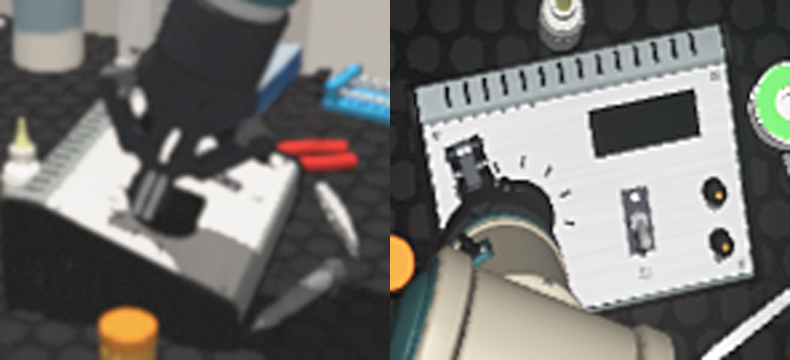

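The finger is bearing on the pointer's left side (about (465,165) right half), with a 4.4 N reaction, as expected for the knob at click 4. Continuing over the next click.

Request:
{"fn": "jog_arm", "kwargs": {"deltas": [0.9,0.2,-2.4,1,-0.6,0.3,0,1.7,0.4,-4.7,1.9,-1.2,0.6,0,2.5,0.5,-7,2.8,-1.9,0.9,0,3.4,0.7,-9.4,3.7,-2.6,1.2,0,4.2,0.8,-11.7,4.5,-3.3,1.4,0,4.7,0.9,-13.2,5,-3.8,1.6,0]}}

```text
clock: 7.85
position: [0.5253, 0.024, 0.0864]
ee_rot: [0.106, 0.655, 0.735, 0.138]
contact_force: [-0.7, 0.2, 1.1]
width: -0.0
gripper_force: 0.0
```

```bash
python3 -c "
from h import *
where(); print(kq(-4,18))
for a in (-4,-10,-16,-20,-25,-30,-35,-40): print(a,delta(kq(a,18),-a))"
```

```text
7.85 panel [19.  71.2 21.9] F panel [-0.24  0.3   1.21] w -4.577659053638365e-05 q6 -0.4862504315174867
(np.float64(19.20689753259074), np.float64(71.56102342979432), 22)
-4 [-0.1 -0.   0.   0.1  0.3  0.2]
-10 [ 2.   0.4 -5.6  2.  -1.6  0.7]
-16 [  4.    0.8 -11.3   3.7  -3.8   1.2]
-20 [  5.3   1.  -15.    4.7  -5.4   1.5]
-25 [  7.    1.3 -19.7   5.8  -7.4   1.7]
-30 [  8.7   1.6 -24.4   6.8  -9.6   1.9]
-35 [ 10.4   2.  -29.1   7.6 -11.8   2.1]
-40 [ 12.    2.3 -33.8   8.2 -14.    2.1]
```

Request:
{"fn": "jog_arm", "kwargs": {"deltas": [1,0.2,-2.8,1,-0.6,0.4,0,2,0.4,-5.6,2,-1.6,0.7,0,3,0.6,-8.5,2.9,-2.7,1,0,4,0.8,-11.3,3.7,-3.8,1.2,0,5.3,1,-15,4.7,-5.4,1.5,0,6.1,1.1,-17.3,5.3,-6.4,1.6,0]}}

```text
clock: 8.45
position: [0.53, 0.0185, 0.0877]
ee_rot: [0.082, 0.765, 0.621, 0.153]
contact_force: [0.7, 2.5, 1.4]
width: -0.0003
gripper_force: 1.4
```

```bash
python3 -c "
from h import *
where(); print(kq(-22.5,18))"
```

```text
8.45 panel [22.9 64.9 21.9] F panel [1.56 2.28 0.92] w -0.0003049690105292298 q6 -0.1776143765402357
(np.float64(23.365892432797352), np.float64(63.976162937901364), 22)
```

Request:
{"fn": "jog_arm", "kwargs": {"deltas": [0.9,0.2,-2.4,0.5,-1,0.1,0,1.7,0.3,-4.7,1,-2.1,0.2,0,2.6,0.5,-7.1,1.5,-3.2,0.3,0,3.5,0.7,-9.5,1.9,-4.3,0.4,0,4.3,0.9,-11.8,2.3,-5.4,0.5,0,4.3,0.9,-11.8,2.3,-5.4,0.5,0]}}

```text
clock: 9.05
position: [0.5328, 0.0122, 0.0884]
ee_rot: [0.065, 0.827, 0.534, 0.161]
contact_force: [-1.0, 0.4, -0.8]
width: 0.0001
gripper_force: 0.0
```

```bash
python3 -c "
from h import *
where(); print(kq(-35,18)); print(delta(kq(-35,28),35),delta(kq(-35,28,z=70),35))
print(delta((-54,-32,70)),delta((-54,-32,24)))"
```

```text
9.05 panel [24.6 58.2 22. ] F panel [-1.08  0.58 -0.45] w 8.915061506094209e-05 q6 0.022045442301721323
(np.float64(24.707416740098665), np.float64(58.27320807018093), 22)
[-0.1 -0.  -0.1  3.9  9.1  2. ] [ -0.1  -0.   -0.1 -12.3   6.1  47.1]
[ -11.8   -2.3   32.8  -72.1 -105.3   18.2] [ -11.8   -2.3   32.8  -56.6 -102.4  -25. ]
```

Request:
{"fn": "jog_arm", "kwargs": {"deltas": [0,0,0,4,9,2,0,0,0,0,-4,7.5,25,0,0,0,0,-12,6,47,0,-3,-0.6,8,-27,-22,40,0,-6,-1.2,16,-42,-50,32,0,-11.8,-2.3,32.8,-72,-105,18,0,-11.8,-2.3,32.8,-72,-105,18,0,-11.8,-2.3,32.8,-72,-105,18,0,-11.8,-2.3,32.8,-72,-105,18,0]}}

```text
clock: 9.95
position: [0.4597, -0.0937, 0.1058]
ee_rot: [0.111, 0.63, 0.757, 0.133]
contact_force: [-0.0, 0.7, 0.9]
width: -0.0004
gripper_force: 0.0
```

```bash
python3 -c "
from h import *
where();print(delta((-54,-32,70)),delta((-54,-32,24)))
im=imaging.get_image('scene')[150:270,250:380];im2=imaging.get_image('top')[150:270,215:365]
cv2.imwrite('pics/a5.png',np.hstack([cv2.resize(im,(390,360),interpolation=2),cv2.resize(im2,(400,360),interpolation=2)]))"
```

```text
9.95 panel [-55.3 -32.3  69.7] F panel [0.4  0.73 0.78] w -0.0003528607256445175 q6 -0.998719747662536
[ 0.  -0.1  0.2  1.1  0.5  0.8] [  0.   -0.1   0.2  16.5   3.4 -42.4]
```

View pics/a5.png

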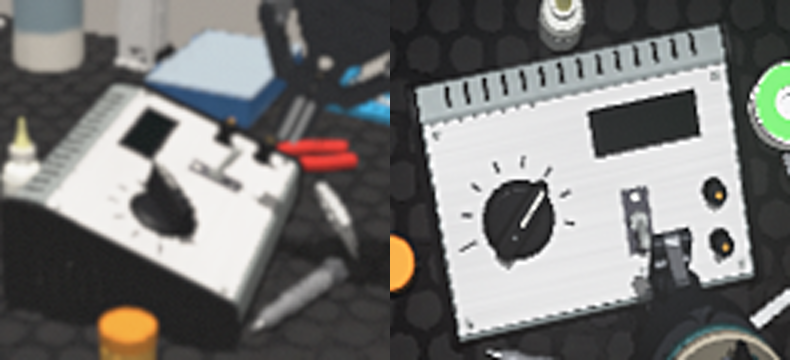

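The pointer rests on the sixth mark: white line towards (545,190), mark at (548,170). The supply hasn't moved and the toggle is down. The finger waits below the toggle, so I'll lower it and push up.

Request:
{"fn": "jog_arm", "kwargs": {"deltas": [0,0,0,6,1.2,-14,0,0,0,0,11,2.3,-28,0,0,0,0,16.5,3.4,-42.4,0,0,0,0,16.5,3.4,-42.4,0,0,0,0,19.3,4,-41.4,0,0,0,0,22,4.5,-40.4,0,0,0,0,22,4.5,-40.4,0]}}

```text
clock: 10.75
position: [0.4835, -0.0881, 0.0669]
ee_rot: [0.112, 0.629, 0.757, 0.134]
contact_force: [-0.5, 0.5, -0.5]
width: 0.0
gripper_force: 0.0
```

```bash
python3 -c "
from h import *
where()
for x in (-48,-45,-42,-39,-36,-34): print(x,delta((x,-32,24)))"
```

```text
10.75 panel [-45.7 -31.3  24.7] F panel [-0.52  0.54 -0.36] w 4.2149419816953756e-05 q6 -1.038617832055991
-48 [ 0.   0.1  0.1 -1.8 -1.1 -1.4]
-45 [ 0.   0.1  0.1  1.  -0.5 -0.4]
-42 [ 0.   0.1  0.1  3.8 -0.   0.6]
-39 [0.  0.1 0.1 6.5 0.5 1.6]
-36 [0.  0.1 0.1 9.3 1.  2.7]
-34 [ 0.   0.1  0.1 11.2  1.4  3.4]
```

Request:
{"fn": "jog_arm", "kwargs": {"deltas": [0,0,0,1.5,-0.4,-0.2,0,0,0,0,3,-0.2,0.4,0,0,0,0,4.5,0,0.8,0,0,0,0,6,0.4,1.4,0,0,0,0,7.5,0.7,2,0]}}

```text
clock: 11.25
position: [0.4885, -0.0867, 0.0673]
ee_rot: [0.109, 0.629, 0.758, 0.133]
contact_force: [-2.9, -0.1, 1.1]
width: -0.0001
gripper_force: 1.4
```

```bash
python3 -c "
from h import *
where()"
```

```text
11.25 panel [-40.6 -30.8  23.3] F panel [-2.33  0.41  1.98] w -9.568066512215983e-05 q6 -1.0153290436555302
```

Contact (2.3 N). Pushing a few more mm in small steps.

Request:
{"fn": "jog_arm", "kwargs": {"deltas": [0,0,0,1.5,0.3,0.6,0,0,0,0,3,0.5,1.1,0,0,0,0,4,0.7,1.5,0,0,0,0,4,0.7,1.5,0]}}

```text
clock: 11.65
position: [0.4947, -0.0868, 0.0696]
ee_rot: [0.111, 0.629, 0.757, 0.134]
contact_force: [-0.2, -0.1, 0.2]
width: -0.0004
gripper_force: 0.0
```

```bash
python3 -c "
from h import *
where();print(delta((-52,-32,24)),delta((-52,-32,80)))"
```

```text
11.65 panel [-34.1 -32.   23.4] F panel [-0.18 -0.1   0.24] w -0.00037957115539681975 q6 -1.001413620081745
[  0.    0.    0.1 -16.7  -3.1  -5.5] [  0.    0.    0.1 -35.5  -6.6  47.1]
```

The force has dropped to zero, so the toggle has snapped over. Retreating clear to check.

Request:
{"fn": "jog_arm", "kwargs": {"deltas": [0,0,0,-8,-1.5,-2.7,0,0,0,0,-16.5,-3,-5.5,0,0,0,0,-25,-5,20,0,0,0,0,-35,-6.5,47,0,0,0,0,-60,-30,90,0,0,0,0,-100,-60,120,0,0,0,0,-140,-90,140,0,0,0,0,-180,-120,160,0,0,0,0,-180,-120,160,0,0,0,0,-180,-120,160,0]}}

```text
clock: 12.65
position: [0.3126, -0.2089, 0.2303]
ee_rot: [0.113, 0.631, 0.756, 0.132]
contact_force: [0.1, 0.3, -0.1]
width: 0.0
gripper_force: 0.0
```

```bash
python3 -c "
from h import *
where()
im=imaging.get_image('scene')[150:270,250:380];im2=imaging.get_image('top')[140:290,190:410]
cv2.imwrite('pics/a6.png',np.hstack([cv2.resize(im,(290,268),interpolation=2),cv2.resize(im2[:120],(491,268),interpolation=2)]))
d=cv2.absdiff(cv2.imread('pics/top0.png')[140:290,190:410],im2).max(2)
n,_,st,c=cv2.connectedComponentsWithStats((d>60).astype(np.uint8))
print([(s[:5]+[190,140,0,0,0]).tolist() for s in st[1:] if s[4]>5])"
```

```text
12.65 panel [-168.6 -118.4  243.3] F panel [ 0.09  0.29 -0.16] w 2.287451752454889e-05 q6 -1.421686901620039
[[249, 210, 26, 16, 85], [269, 229, 7, 8, 25], [255, 234, 7, 6, 22]]
```

View pics/a6.png

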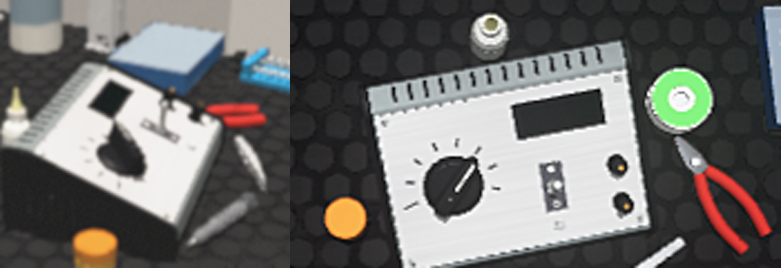

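The only differences from the first picture are in the knob region, so the toggle is back in its original up (on) position (right half (556,185)). The pointer is on the sixth mark, and nothing else has moved.

```bash
python3 -c "
from rig import manip
print(manip.sign_off())"
```

```text
the job is handed in; nothing more can be done
None
```

The job is done and handed in at about 12.7 s: the output was switched off, the knob pushed from the third to the sixth mark, and the output switched back on, with the supply and everything around it unmoved in the final picture.

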